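# Turn the face-down calibration plate over onto the blue stand

## Task

Two calibration plates for the measuring machine lean on the grey stands, and one of them was put there face down, with its plain dark back showing. Pick up that plate, turn it over and set it on the empty blue stand, seated squarely on the ledge and leaning against the backrest, with its orange-ringed face up and in view. Leave the other plate where it is.

Things in the scene. Friction and masses are not known exactly. Their poses are not given: they have to be found in the camera images.
- plate_a: the face-down plate: dark metal slab, 56 (x) x 110 (y) x 14 mm (z), 0.2 kg, origin at its centre; +z out of the white face with an orange ring, the back plain dark grey. It leans on a grey stand shaped like the blue one, y up the slope, ringed face on the backrest. Its upper 58 mm stand free: pinch the 14 mm thickness, fingers pointing down the slope (30 degrees off vertical). Grey stands face the robot's left.
- plate_b: the other plate, ringed face already up, on the other grey stand; to be left alone. Same slab: 56 (x) x 110 (y) x 14 mm (z), origin at its centre, +z out of the ringed face.
- blue_stand: empty blue steel stand, fixed, 80 mm wide, 84 mm deep, 65 mm high. Origin on the table under it; x to its back, y along its width, z up; its front (-x) faces the robot's right. Backrest and ledge meet in the line x = -5, z = 18 mm: the backrest rises 52 mm from it along (0.5, 0, 0.866), the ledge runs 28 mm to the front along (-0.866, 0, 0.5), no lip.
- blue_stand_seat (a point): the point, fixed to the blue stand, where the centre of a plate seated flush on ledge and backrest lies: (16, 0, 69) mm in the stand's frame, axes as the stand's. There the plate's length runs up the slope and its ringed face looks along (-0.866, 0, 0.5) of the stand.
Things that resemble listed ones, but are neither listed nor needed, are in the scene too. Of the things like the blue_stand, leave any that is pink; of the rest the smaller one is meant. What is shaped like the plate_a but brown is not meant.

How it is judged (in metres and radians):
At the end, for the whole second after the job is handed in: The formerly face-down plate rests on the blue stand, ringed face up: centre within 15 mm in height, 20 mm sideways, 15 mm to the back and 22 mm to the front of the well-seated place, face 40 to 75 degrees from straight up, width within 11 degrees; the other plate moved under 15 mm (x of plate_a in the frame of blue_stand between -0.00556 and 0.03144 m and y of plate_a in the frame of blue_stand between -0.02 and 0.02 m and z of plate_a in the frame of blue_stand between 0.05413 and 0.08413 m and angle between plate_a's own z axis and vertical between 0.7 and 1.31 rad and angle between the x axis of plate_a and the y axis of blue_stand, either way round below 0.2 rad and linear speed of plate_a below 0.02 m/s and distance of plate_b from where it was at the start of the episode below 0.015 m); the robot touches nothing.
It fails at once if the other plate is knocked or moved by more than 30 mm (distance of plate_b from where it was at the start of the episode above 0.03 m).
It also fails if it takes over 35 s, if anything falls off the work surface, if the arm or the gripper's body presses on something with over 40 N, if the wrist force passes 120 N, or if a joint passes its speed limit or range.

## Robot

A 6-joint arm with a two-finger parallel gripper is mounted at the origin on a cart in front of the work surface, level with it; the furniture and walls round the work are solid. World frame = base frame: x ahead of the robot, y to its left, z up, the work surface at z = 0. Lengths are in m, angles in degrees, forces in N, time in s.
With the tool pointing down it reaches from about 0.3 to 0.75 m from the base axis. Payload 8.5 kg.
Tool frame: the origin (TCP) lies between the finger pads; the fingertips stand env.finger_overhang ahead of it and the grasp point (between the pads) lies 2 mm behind it (env.finger_overhang is the distance from the TCP to the fingertips, in m); z points along the fingers, y is the line along which they close (so a half turn about z gives the same grasp; the last joint's range is limited). The gripper opens to 85 mm and grips with 20 to 120 N. Pads are 22 mm wide; open, the fingers measure 114 mm over their backs; the gripper's body (76 mm by 85 mm) begins 54 mm behind the grasp point. The pads swing forward as they close: fully open they stand 13 mm farther back than shut.
Start: joints at [-12.336, 21.807, 74.336, -0, 83.858, -12.336], TCP at [0.55, 0, 0.248] pointing down, gripper open.
Joint ranges: [-178.18, 178.18], [-50.72, 133.34], [12.68, 142.11], [-81.47, 261.47], [9.98, 163.14], [-165.26, 165.26]. Speed limits (degrees/s): [136.94, 136.94, 180, 180, 180, 180].

## Interface

Orientations are given as a 3x3 rotation matrix whose columns are the frame's x, y, z axes.
In Python, from rig import env gives the robot as it stands. The module is installed in compiled form; this text tells all that it offers.
- The arm moves only by the tool jog_arm, never from a script. Its arguments are lists of equal length, an entry for each row: "hand": the finger opening in m, from 0 to 0.0854; "travel": the shift along the world's x, y, z in m, a list of three; "yaw": the turn about the world's z in rad. A call has exactly 5 rows; each row shifts and turns the commanded pose from where the row before left it; what a row does not reach is not made up. A row lasts 1/8 s, in which the tool goes at most 62.5 mm and 10.7 degrees, less where a joint would pass 70% of its speed; a pose out of reach is approached as far as the arm can. A call is refused whole if a number of a shift passes 0.0625 or a number of a turn 0.188, either way. A call with a gripper value outside its range is refused whole. The fingers move at their own pace and stop on an object; "grip_force" is the grip in N (left out, the last holds). Time passes only in rows, so rows that do not move let the fingers close, or fill a call up. It gives the time, the measured TCP pose, the force, the opening and the grip force at its end, in the units of the state.
- env.observe(): the state, without advancing time (a new reading comes with each control period).
- env.get_image(name): name is "scene" or "side" or "wrist"; returns the picture (420x560x3 uint8, red, green, blue); there is no depth.
- env.calibration(name): a dict with "fx", "fy", "cx", "cy" (pixels), "position" and "rotation" of the camera in the world; the wrist camera has in their place "hand_eye" (4x4, takes a point from camera to tool coordinates, whose origin is the TCP and whose axes are the flange's). Camera axes: x right, y down, z forward; pixel columns grow to the right and rows downward; lengths in m; the calibration is good to about 2 mm. A picture is of the moment at which its call begins: read the wrist's pose just before it. calibration takes no time and is no camera call.
- env.close_job(): hands the job in; it is judged then, once.
The state is a dict: "time_s": time; "q": joint angles; "qvel": joint speeds; "joint_efforts": joint torques, N m; "position": TCP position; "tool_rot": TCP orientation; "ft_force": force on the tool from outside, world axes, zero at the start; "wrist_torque": the same for the moment, N m; "grip_width": finger opening in m; "gripper_force": force on a finger pad.
Only numpy, scipy, OpenCV 4.12 (cv2) and the standard library are available. Lean on these libraries where they do the work, as an engineer would, in place of code of your own. Each camera call takes 0.05 s, during which the arm holds its last target. There are 200 camera calls.

## Working session

There is one attempt and no reset: what is moved stays moved. The work goes in short steps, Python scripts to look and compute and a tool call to move; the robot and the scene stay as the last step left them, time stands still between calls to the robot, and variables do not carry over. Pictures are saved under pics/ and viewed, at most 10 in all, crops included, and the job is handed in when it is done.

Besides the shell and the picture viewer there is one more tool, called after ">>>" by a JSON object that holds its "name" and its "arguments", one argument or row to a line. jog_arm: Moves the arm, as the interface text tells. Its arguments: {"type":"object","properties":{"hand":{"type":"array"},"travel":{"type":"array"},"yaw":{"type":"array"},"grip_force":{"type":"number"}},"required":["hand","travel","yaw"]}

```bash
mkdir -p pics
python3 - <<'E'
from rig import env
import cv2,numpy as np
np.set_printoptions(precision=4,suppress=True)
s=env.observe();print(s['tool_rot'],s['position'],s['grip_width'],s['time_s'],env.finger_overhang)
for n in('scene','side'):
    cv2.imwrite(f'pics/{n}0.png',env.get_image(n)[...,::-1]); print(n,env.calibration(n))
print(env.calibration('wrist'))
E
```

```text
[[ 0.      1.     -0.0014]
 [ 1.     -0.      0.0003]
 [ 0.0003 -0.0014 -1.    ]] [0.5497 0.0001 0.2477] 0.08578070265764941 0.0 0.017
scene {'fx': 508.12500631108344, 'fy': 508.12500631108344, 'cx': 271.0242900312917, 'cy': 217.96488016468317, 'position': array([-0.3902,  0.3435,  1.079 ]), 'rotation': array([[-0.4438, -0.6411,  0.6261],
       [-0.8961,  0.3188, -0.3088],
       [-0.0016, -0.6981, -0.716 ]])}
side {'fx': 428.6433768862461, 'fy': 428.6433768862461, 'cx': 279.8198043564804, 'cy': 202.98101818561898, 'position': array([ 0.8868, -0.5093,  1.0815]), 'rotation': array([[ 0.7187,  0.6074, -0.3386],
       [ 0.6952, -0.6168,  0.3691],
       [ 0.0154, -0.5007, -0.8655]])}
{'fx': 296.3012346373665, 'fy': 296.3012346373665, 'cx': 282.8554811826749, 'cy': 210.83993823685768, 'hand_eye': array([[-0.0005, -0.9533, -0.3021,  0.0766],
       [ 1.    , -0.0004, -0.0005, -0.001 ],
       [ 0.0003, -0.3021,  0.9533, -0.1248],
       [ 0.    ,  0.    ,  0.    ,  1.    ]])}
```

View pics/scene0.png

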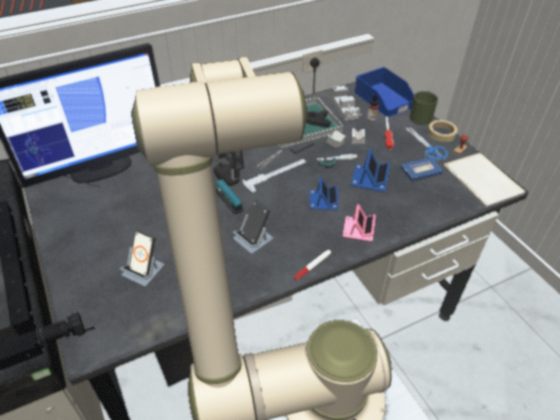

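View pics/side0.png

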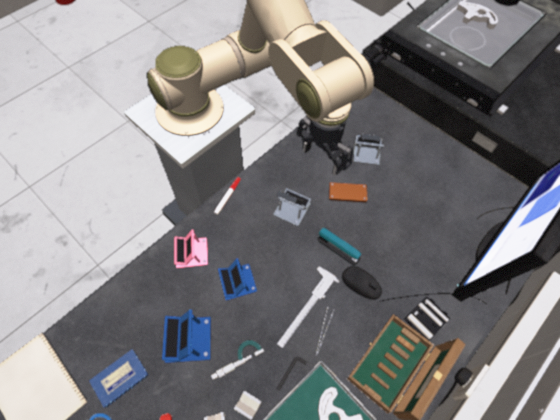

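The scene view shows the ringed plate_b at (140,255) and the dark-backed plate_a at (255,225). The stands in it are small blue (323,193), large blue (370,170) and pink (360,225). In the side view plate_a is at (292,205), plate_b (368,148), small blue (237,280), large blue (185,335), pink (190,248), and a brown slab lies flat at (348,191). The targets are the dark plate at scene (255,225) and the smaller blue stand, so I'll confirm both in a crop.

```bash
cat > h.py <<'E'
import cv2,numpy as np
from rig import env
np.set_printoptions(precision=4,suppress=True)
def ray(n,px):
    c=env.calibration(n)
    if n=='wrist':
        s=env.observe();T=np.eye(4);T[:3,:3]=s['tool_rot'];T[:3,3]=s['position'];T=T@c['hand_eye'];R,p=T[:3,:3],T[:3,3]
    else: R,p=c['rotation'],c['position']
    return p,R@np.array([(px[0]-c['cx'])/c['fx'],(px[1]-c['cy'])/c['fy'],1])
def onz(n,px,z=0.):
    p,d=ray(n,px);return p+d*(z-p[2])/d[2]
def tri(*obs):
    A=np.zeros((3,3));b=np.zeros(3)
    for n,px in obs:
        p,d=ray(n,px);d=d/np.linalg.norm(d);P=np.eye(3)-np.outer(d,d);A+=P;b+=P@p
    return np.linalg.solve(A,b)
E
python3 - <<'E'
from h import *
a=cv2.imread('pics/scene0.png');b=cv2.imread('pics/side0.png')
f=lambda i,x,y,w,h:cv2.resize(i[y:y+h,x:x+w],(400,300),interpolation=cv2.INTER_CUBIC)
cv2.imwrite('pics/crop1.png',np.vstack([np.hstack([f(a,215,190,80,60),f(a,285,165,80,60)]),np.hstack([f(b,252,170,80,60),f(b,197,250,80,60)])]))
for n,i in(('scene',a),('side',b)):
    h=cv2.cvtColor(i,cv2.COLOR_BGR2HSV);m=cv2.inRange(h,(100,120,50),(125,255,255))
    k,l,st,c=cv2.connectedComponentsWithStats(m)
    for j in range(1,k):
        if st[j,4]>120: print(n,st[j],c[j],onz(n,c[j],.025))
print('plate_a approx',onz('scene',(255,225),.07),onz('side',(292,200),.07),tri(('scene',(255,225)),('side',(292,200))))
E
```

```text
scene [  0  53 144  37 439] [68.6765 71.6446] [1.6333 0.2539 0.025 ]
scene [ 356   68   57   48 1709] [384.2382  90.3365] [ 0.9506 -0.803   0.025 ]
scene [  60   78   45   52 1277] [ 83.7212 104.8661] [1.3646 0.2505 0.025 ]
scene [  10  124   63   46 1796] [ 41.2467 146.6375] [1.1752 0.4318 0.025 ]
scene [ 37 143 100  33 344] [ 85.1512 159.6831] [1.0397 0.3144 0.025 ]
scene [425 146  23  14 138] [435.6957 152.3986] [ 0.5604 -0.7338  0.025 ]
scene [351 150  39  41 687] [369.1368 175.5968] [ 0.5609 -0.4707  0.025 ]
scene [310 178  28  31 450] [322.0667 198.0044] [ 0.5382 -0.2859  0.025 ]
side [526 165  34  39 345] [545.771  182.3623] [0.986 0.545 0.025]
side [522 186  38  38 473] [543.9006 204.5962] [1.0179 0.4698 0.025 ]
side [218 259  39  41 741] [238.4413 280.5412] [ 0.5579 -0.2992  0.025 ]
side [ 162  310   49   53 1554] [189.5335 338.6802] [ 0.5806 -0.4811  0.025 ]
side [ 92 359  35  47 362] [107.6768 384.0055] [ 0.5252 -0.6756  0.025 ]
plate_a approx [ 0.4875 -0.0404  0.07  ] [ 0.5083 -0.0477  0.07  ] [ 0.5017 -0.0437  0.0559]
```

View pics/crop1.png

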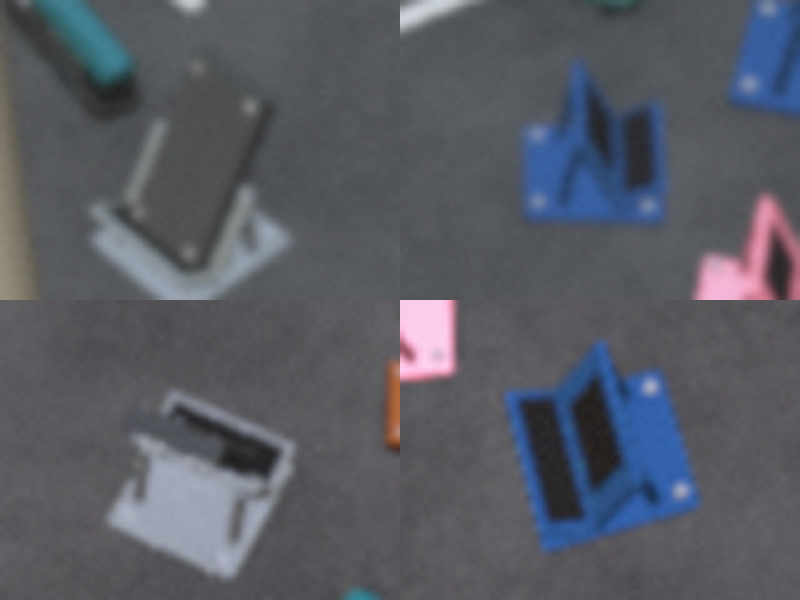

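The crop confirms the dark plate with no ring (scene 255,225) on its grey stand, and the small, non-pink blue stand (scene 322,198; side 238,280). Next come the base corners and plate corners.

Run:
```python
from h import *
def S(x,y): return (197+(x-400)/5,250+(y-300)/5)
def G(x,y): return (252+x/5,170+(y-300)/5)
def P(x,y): return (215+x/5,190+y/5)
def B(x,y): return (285+(x-400)/5,165+y/5)
def rep(nm,a,b):
    d=b-a; print(nm,a,b,'len',np.linalg.norm(d),'ang',np.degrees(np.arctan2(d[1],d[0])),'mid',(a+b)/2)
z=.005
rep('blue back side',onz('side',S(665,372),z),onz('side',S(697,503),z))
rep('blue back scene',onz('scene',B(525,127),z),onz('scene',B(525,220),z))
rep('blue ledge edge side z32',onz('side',S(507,395),.032),onz('side',S(545,548),.032))
rep('blue backrest top side z63',onz('side',S(603,343),.063),onz('side',S(0,0),.063))
rep('grey back side',onz('side',G(108,520),z),onz('side',G(230,577),z))
rep('grey ledge edge side',onz('side',G(173,392),.032),onz('side',G(294,442),.032))
# plate_a, face corners (scene): seated heights: centre .069; outer-face top ~.069+.0476+.0035=.120, bottom .025
rep('plate top',onz('scene',P(190,55),.120),onz('scene',P(270,100),.120))
rep('plate bottom',onz('scene',P(108,208),.025),onz('scene',P(205,268),.025))
```

```text
blue back side [ 0.5408 -0.2427  0.005 ] [ 0.6048 -0.2814  0.005 ] len 0.07482572468071465 ang -31.16444402890203 mid [ 0.5728 -0.262   0.005 ]
blue back scene [ 0.6024 -0.2816  0.005 ] [ 0.5305 -0.2411  0.005 ] len 0.08247763825436501 ang 150.5895311800101 mid [ 0.5664 -0.2614  0.005 ]
blue ledge edge side z32 [ 0.5002 -0.3154  0.032 ] [ 0.5743 -0.3564  0.032 ] len 0.08462165754743528 ang -28.949146541279568 mid [ 0.5372 -0.3359  0.032 ]
blue backrest top side z63 [ 0.5255 -0.2682  0.063 ] [ 0.1374 -0.3621  0.063 ] len 0.3993433093213016 ang -166.4006785036259 mid [ 0.3315 -0.3151  0.063 ]
grey back side [ 0.4783 -0.0888  0.005 ] [ 0.5529 -0.0667  0.005 ] len 0.07785074349831976 ang 16.50635308500019 mid [ 0.5156 -0.0777  0.005 ]
grey ledge edge side [ 0.4564 -0.013   0.032 ] [0.5287 0.0111 0.032 ] len 0.07621575176232381 ang 18.451548997719325 mid [ 0.4925 -0.0009  0.032 ]
plate top [ 0.5281 -0.0547  0.12  ] [ 0.4775 -0.0784  0.12  ] len 0.055890372163863444 ang -154.92391087848148 mid [ 0.5028 -0.0666  0.12  ]
plate bottom [ 0.5265 -0.0001  0.025 ] [ 0.4613 -0.03    0.025 ] len 0.0717291601642054 ang -155.38846568218426 mid [ 0.4939 -0.0151  0.025 ]
```

>>> {"name": "jog_arm", "arguments": {
  "hand": [0.085,0.085,0.085,0.085,0.085],
  "travel": [
    [-0.01,-0.012,0],
    [-0.01,-0.012,0],
    [-0.01,-0.012,0],
    [-0.01,-0.012,0],
    [-0.006,-0.012,0]
  ],
  "yaw": [-0.17,-0.17,-0.17,-0.17,-0.17]
}}

```text
time_s: 0.72
position: [0.5034, -0.0603, 0.2481]
tool_rot: [[0.755, 0.656, -0.001], [0.656, -0.755, 0.0], [-0.0, -0.001, -1.0]]
ft_force: [0.2, 0.1, 0.5]
grip_width: 0.0852
gripper_force: 0.0
```

>>> {"name": "jog_arm", "arguments": {
  "hand": [0.085,0.085,0.085,0.085,0.085],
  "travel": [
    [0,0,0],
    [0,0,0],
    [0,0,0],
    [0,0,0],
    [0,0,0]
  ],
  "yaw": [-0.14,-0.14,-0.14,0,0]
}}

```text
time_s: 1.35
position: [0.5039, -0.06, 0.2482]
tool_rot: [[0.954, 0.299, -0.0], [0.299, -0.954, 0.0], [-0.0, -0.0, -1.0]]
ft_force: [0.7, 0.6, 0.0]
grip_width: 0.0849
gripper_force: 0.0
```

Run:
```python
from h import *
s=env.observe();print(s['tool_rot'],s['position'],s['time_s'],s['q'])
im=env.get_image('wrist')[...,::-1];cv2.imwrite('pics/w1.png',im);cv2.imwrite('pics/w1b.png',cv2.resize(im,(784,588),interpolation=cv2.INTER_CUBIC))
```

```text
[[ 0.9543  0.2988 -0.0003]
 [ 0.2988 -0.9543  0.0001]
 [-0.0003 -0.0002 -1.    ]] [ 0.5039 -0.06    0.2482] 1.35 [-20.1752  17.5501  80.9153  -0.0003  81.5558  52.437 ]
```

View pics/w1b.png

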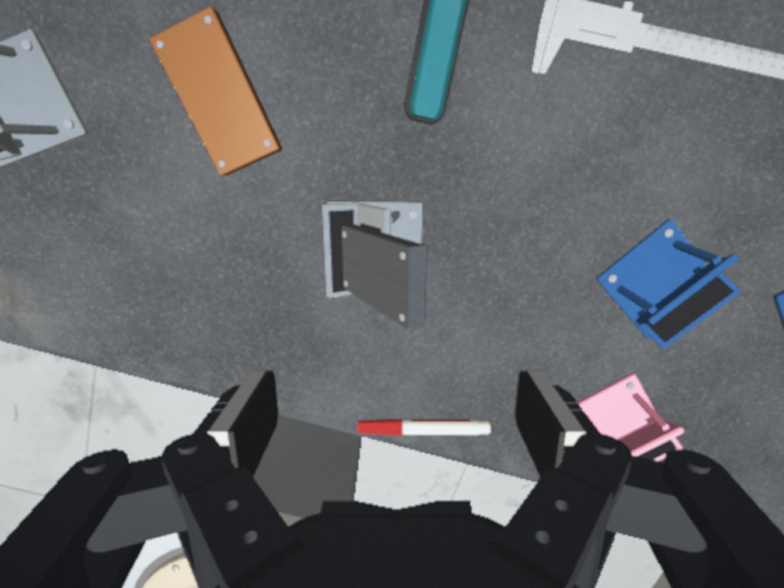

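The wrist view shows plate_a's dark face with corners at (343,227), (346,290), (409,327), (411,245) in enlarged pixels. Its top end face spans columns 410–425, and the stand's edges are nearly vertical in the picture. The small blue stand is at right (670,285).

Run:
```python
from h import *
w=lambda x,y:(x/1.4,y/1.4)
def rep(nm,a,b):
    d=b-a; print(nm,a,b,'len',np.linalg.norm(d),'ang',np.degrees(np.arctan2(d[1],d[0])),'mid',(a+b)/2)
o=lambda x,y,z:onz('wrist',w(x,y),z)
rep('front top edge',o(411,245,.120),o(408,327,.120))
rep('rear top edge',o(425,245,.113),o(424,325,.113))
rep('face bottom',o(343,227,.025),o(346,290,.025))
rep('ledge edge',o(324,205,.032),o(328,297,.032))
rep('blue back',o(598,278,.004),o(671,221,.004))
rep('blue front top-ledge z32',o(665,347,.032),o(740,291,.032))
rep('blue backrest top z63',o(644,319,.063),o(738,257,.063))
```

```text
front top edge [ 0.5338 -0.0607  0.12  ] [ 0.4815 -0.0755  0.12  ] len 0.05435944899931209 ang -164.11335751275303 mid [ 0.5077 -0.0681  0.12  ]
rear top edge [ 0.5352 -0.0698  0.113 ] [ 0.4835 -0.0864  0.113 ] len 0.05439864611851144 ang -162.16238976008347 mid [ 0.5094 -0.0781  0.113 ]
face bottom [ 0.5151 -0.0103  0.025 ] [ 0.4627 -0.0272  0.025 ] len 0.055084675116592346 ang -162.1475181001483 mid [ 0.4889 -0.0187  0.025 ]
ledge edge [0.5289 0.0084 0.032 ] [ 0.4543 -0.0142  0.032 ] len 0.07799896678577234 ang -163.1402635882451 mid [ 0.4916 -0.0029  0.032 ]
blue back [ 0.5362 -0.245   0.004 ] [ 0.6028 -0.2836  0.004 ] len 0.07704111432308021 ang -30.094543916518813 mid [ 0.5695 -0.2643  0.004 ]
blue front top-ledge z32 [ 0.4988 -0.3148  0.032 ] [ 0.5651 -0.3508  0.032 ] len 0.07544318935381361 ang -28.471829912735743 mid [ 0.5319 -0.3328  0.032 ]
blue backrest top z63 [ 0.5227 -0.2618  0.063 ] [ 0.5895 -0.3063  0.063 ] len 0.08025820659987626 ang -33.70466184277366 mid [ 0.5561 -0.284   0.063 ]
```

>>> {"name": "jog_arm", "arguments": {
  "hand": [0.085,0.085,0.085,0.085,0.085],
  "travel": [
    [0,-0.001,-0.04],
    [0,-0.001,-0.04],
    [0,0,-0.04],
    [0,0,-0.03],
    [0,0,0]
  ],
  "yaw": [0,0,0,0,0],
  "grip_force": 20
}}

```text
time_s: 2.02
position: [0.5031, -0.0617, 0.0969]
tool_rot: [[0.955, 0.297, -0.004], [0.297, -0.955, 0.002], [-0.003, -0.003, -1.0]]
ft_force: [-0.2, -0.7, 0.4]
grip_width: 0.0851
gripper_force: 0.0
```

>>> {"name": "jog_arm", "arguments": {
  "hand": [0.07,0.06,0.05,0.04,0.035],
  "travel": [
    [0,0,0],
    [0,0,0],
    [0,0,0],
    [0,0,0],
    [0,0,0]
  ],
  "yaw": [0,0,0,0,0]
}}

```text
time_s: 2.65
position: [0.5042, -0.0622, 0.0986]
tool_rot: [[0.955, 0.296, 0.001], [0.296, -0.955, -0.001], [0.001, 0.001, -1.0]]
ft_force: [0.6, -1.7, 0.8]
grip_width: 0.0348
gripper_force: 0.7
```

>>> {"name": "jog_arm", "arguments": {
  "hand": [0.035,0.032,0.03,0.028,0.026],
  "travel": [
    [-0.002,0.006,0.001],
    [-0.002,0.006,0.001],
    [-0.002,0.006,0.002],
    [-0.002,0.006,0.002],
    [-0.002,0.006,0.002]
  ],
  "yaw": [0,0,0,0,0]
}}

```text
time_s: 3.28
position: [0.4938, -0.0314, 0.1065]
tool_rot: [[0.955, 0.296, -0.0], [0.296, -0.955, 0.0], [-0.0, -0.0, -1.0]]
ft_force: [0.0, 0.5, 0.5]
grip_width: 0.0262
gripper_force: 0.2
```

>>> {"name": "jog_arm", "arguments": {
  "hand": [0.022,0.018,0.01,0.01,0.01],
  "travel": [
    [-0.001,0.004,0.001],
    [-0.001,0.003,0.001],
    [0,0,0.002],
    [0,0,0.004],
    [0,0,0.004]
  ],
  "yaw": [0,0,0,0,0],
  "grip_force": 30
}}

```text
time_s: 3.9
position: [0.492, -0.0251, 0.1185]
tool_rot: [[0.955, 0.296, -0.0], [0.296, -0.955, 0.0], [-0.0, -0.0, -1.0]]
ft_force: [0.3, 0.4, -2.5]
grip_width: 0.0136
gripper_force: 32.3
```

Run:
```python
from h import *
s=env.observe();print(s['position'],s['grip_width'],s['gripper_force'],s['ft_force'])
im=env.get_image('wrist')[...,::-1];a=env.get_image('side')[120:240,230:390,::-1]
cv2.imwrite('pics/w2.png',np.hstack([cv2.resize(im[100:400,140:440],(400,400)),cv2.resize(a,(400,300),interpolation=cv2.INTER_CUBIC)[:400].copy() if 0 else cv2.copyMakeBorder(cv2.resize(a,(400,300),interpolation=cv2.INTER_CUBIC),0,100,0,0,cv2.BORDER_CONSTANT)]))
```

```text
[ 0.492  -0.0251  0.1185] 0.013600592702276499 32.2549831867218 [ 0.2538  0.3778 -2.5399]
```

View pics/w2.png

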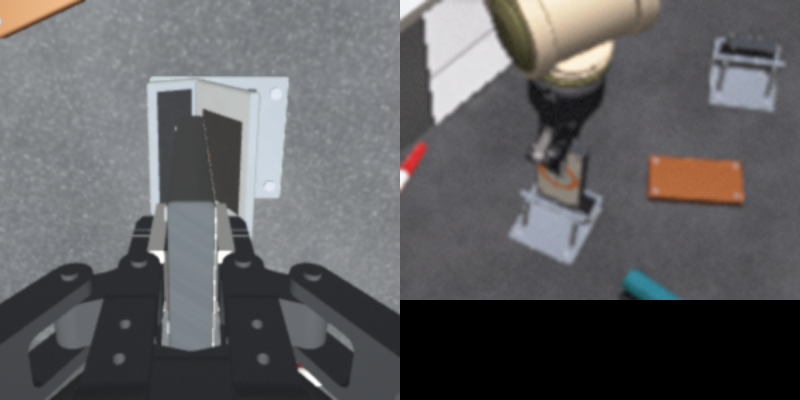

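The plate is held upright (opening 13.6 mm, 2.5 N on the wrist), with the ring showing on the robot's right side. The top end face fills wrist crop x 165–218, so the bottom is about 87 mm below the TCP. I'll lift and carry it to the blue stand.

>>> {"name": "jog_arm", "arguments": {
  "hand": [0.01,0.01,0.01,0.01,0.01],
  "travel": [
    [0,0,0.04],
    [0,0,0.04],
    [0.005,-0.03,0.01],
    [0.005,-0.03,0],
    [0.005,-0.035,0]
  ],
  "yaw": [0,0,-0.1,-0.12,-0.12],
  "grip_force": 50
}}

```text
time_s: 4.62
position: [0.507, -0.1208, 0.2084]
tool_rot: [[0.999, -0.043, 0.0], [-0.043, -0.999, 0.0], [0.0, -0.0, -1.0]]
ft_force: [0.2, 0.7, -3.0]
grip_width: 0.0133
gripper_force: 52.6
```

>>> {"name": "jog_arm", "arguments": {
  "hand": [0.01,0.01,0.01,0.01,0.01],
  "travel": [
    [0.01,-0.045,0],
    [0.01,-0.05,0],
    [0.01,-0.05,0],
    [0.005,-0.05,0],
    [0,0,0]
  ],
  "yaw": [-0.12,-0.12,-0.12,-0.124,0]
}}

```text
time_s: 5.25
position: [0.5415, -0.3183, 0.2071]
tool_rot: [[0.864, -0.504, -0.001], [-0.504, -0.864, 0.0], [-0.001, 0.0, -1.0]]
ft_force: [0.5, 0.3, -2.7]
grip_width: 0.0137
gripper_force: 52.5
```

Run:
```python
from h import *
s=env.observe();print(s['position'],s['tool_rot'],s['grip_width'],s['time_s'])
im=env.get_image('wrist')[...,::-1];cv2.imwrite('pics/w3.png',cv2.resize(im,(784,588),interpolation=cv2.INTER_CUBIC))
```

```text
[ 0.5415 -0.3183  0.2071] [[ 0.8638 -0.5039 -0.0008]
 [-0.5039 -0.8638  0.0001]
 [-0.0007  0.0003 -1.    ]] 0.013710290136787292 5.25
```

View pics/w3.png

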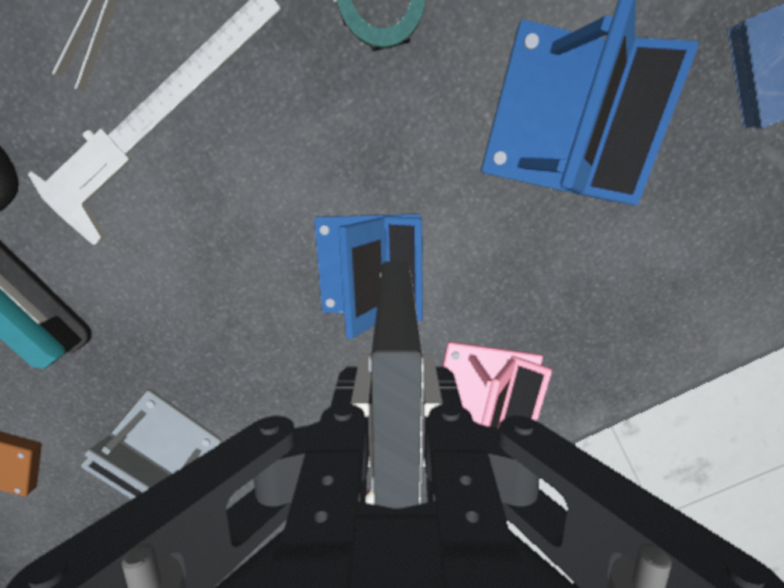

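The plate hangs upright over the small blue stand. The ledge's front edge runs (421,215)–(422,320) and the backrest's top edge (342,226)–(347,336), both parallel to the plate.

Run:
```python
from h import *
s=env.observe();R=s['tool_rot'];p=s['position']
def t(nm,x,y,z):
    q=onz('wrist',(x/1.4,y/1.4),z); v=R.T@(q-p); print(nm,'world',q,'along width(toolx)',v[0],'toward back(-tooly)',-v[1])
t('ledge far',421,215,.032);t('ledge near',422,320,.032)
t('brest far',342,226,.063);t('brest near',347,336,.063);t('corner far',386,219,.018)
t('base back far',316,217,.004);t('base back near',321,312,.004)
o,d=ray('wrist',(397/1.4,352/1.4));o,d=R.T@(o-p),R.T@d
k=(.028-o[0])/d[0];print('top far edge in tool',o+k*d)
```

```text
ledge far world [ 0.568  -0.3535  0.032 ] along width(toolx) 0.04172518150699202 toward back(-tooly) -0.01902234226773438
ledge near world [ 0.4973 -0.3151  0.032 ] along width(toolx) -0.03863717987700873 toward back(-tooly) -0.021230767235749924
brest far world [ 0.5915 -0.3062  0.063 ] along width(toolx) 0.03835620586455588 toward back(-tooly) 0.03376268503183788
brest near world [ 0.5246 -0.2679  0.063 ] along width(toolx) -0.03871696123754384 toward back(-tooly) 0.03333682860270763
corner far world [ 0.5767 -0.3292  0.018 ] along width(toolx) 0.03712294727845829 toward back(-tooly) 0.006368433109250006
base back far world [ 0.6042 -0.2814  0.004 ] along width(toolx) 0.03692273633310516 toward back(-tooly) 0.061513967933653636
base back near world [ 0.5359 -0.2413  0.004 ] along width(toolx) -0.04219983919503455 toward back(-tooly) 0.06198816502307475
top far edge in tool [ 0.028   0.0014 -0.0218]
```

>>> {"name": "jog_arm", "arguments": {
  "hand": [0.01,0.01,0.01,0.01,0.01],
  "travel": [
    [0,0,-0.035],
    [0,0,-0.03],
    [0,0,-0.014],
    [0,0,-0.006],
    [0,0,0]
  ],
  "yaw": [0,0,0,0,0]
}}

```text
time_s: 5.92
position: [0.5423, -0.3149, 0.124]
tool_rot: [[0.866, -0.499, 0.001], [-0.499, -0.866, -0.001], [0.001, 0.0, -1.0]]
ft_force: [0.6, 0.7, -2.7]
grip_width: 0.0136
gripper_force: 52.5
```

>>> {"name": "jog_arm", "arguments": {
  "hand": [0.01,0.01,0.01,0.01,0.01],
  "travel": [
    [0,0,-0.002],
    [0,0,-0.002],
    [0,0,-0.001],
    [0,0,0],
    [0,0,0]
  ],
  "yaw": [0,0,0,0,0]
}}

```text
time_s: 6.55
position: [0.542, -0.3151, 0.1184]
tool_rot: [[0.866, -0.5, 0.0], [-0.5, -0.866, -0.0], [0.0, 0.0, -1.0]]
ft_force: [0.1, -0.3, -2.4]
grip_width: 0.0137
gripper_force: 52.5
```

>>> {"name": "jog_arm", "arguments": {
  "hand": [0.01,0.01,0.01,0.01,0.01],
  "travel": [
    [-0.001,-0.002,0],
    [0,0,-0.002],
    [0,0,-0.002],
    [0,0,0],
    [0,0,0]
  ],
  "yaw": [0,0,0,0,0]
}}

```text
time_s: 7.18
position: [0.541, -0.317, 0.1143]
tool_rot: [[0.866, -0.5, 0.0], [-0.5, -0.866, 0.0], [-0.0, -0.0, -1.0]]
ft_force: [-0.4, 0.0, -2.3]
grip_width: 0.0133
gripper_force: 52.5
```

Not touching yet, so I'll go on down in small steps.

>>> {"name": "jog_arm", "arguments": {
  "hand": [0.01,0.01,0.01,0.01,0.01],
  "travel": [
    [0,0,-0.001],
    [0,0,-0.001],
    [0,0,-0.001],
    [0,0,0],
    [0,0,0]
  ],
  "yaw": [0,0,0,0,0]
}}

```text
time_s: 7.8
position: [0.541, -0.317, 0.1113]
tool_rot: [[0.866, -0.5, 0.0], [-0.5, -0.866, -0.0], [0.0, -0.0, -1.0]]
ft_force: [-0.6, 0.3, -1.8]
grip_width: 0.0134
gripper_force: 52.5
```

>>> {"name": "jog_arm", "arguments": {
  "hand": [0.01,0.01,0.01,0.01,0.01],
  "travel": [
    [0,0,-0.001],
    [0,0,-0.001],
    [0,0,-0.001],
    [0,0,0],
    [0,0,0]
  ],
  "yaw": [0,0,0,0,0]
}}

```text
time_s: 8.43
position: [0.5413, -0.317, 0.1093]
tool_rot: [[0.866, -0.5, 0.001], [-0.5, -0.866, -0.001], [0.001, -0.0, -1.0]]
ft_force: [-0.6, 2.2, 6.1]
grip_width: 0.0137
gripper_force: 53.7
```

The plate has touched the ledge, with 8 N upward and a push toward the back. I'll open slowly while backing off, so the plate leans down on the rear finger.

>>> {"name": "jog_arm", "arguments": {
  "hand": [0.018,0.022,0.026,0.03,0.034],
  "travel": [
    [0,0,0],
    [0,0.001,0],
    [0.002,0.003,0],
    [0.002,0.004,0],
    [0.002,0.004,0]
  ],
  "yaw": [0,0,0,0,0],
  "grip_force": 20
}}

```text
time_s: 9.05
position: [0.5472, -0.3046, 0.1082]
tool_rot: [[0.866, -0.5, -0.0], [-0.5, -0.866, 0.0], [-0.0, -0.0, -1.0]]
ft_force: [0.8, -0.1, -0.1]
grip_width: 0.0337
gripper_force: 0.1
```

>>> {"name": "jog_arm", "arguments": {
  "hand": [0.038,0.042,0.046,0.05,0.054],
  "travel": [
    [0.002,0.004,0],
    [0.002,0.004,0],
    [0.002,0.004,0],
    [0.002,0.004,0],
    [0.002,0.004,0]
  ],
  "yaw": [0,0,0,0,0]
}}

```text
time_s: 9.68
position: [0.5571, -0.2847, 0.1083]
tool_rot: [[0.866, -0.5, -0.0], [-0.5, -0.866, -0.0], [0.0, 0.0, -1.0]]
ft_force: [0.2, -0.9, 0.2]
grip_width: 0.0539
gripper_force: 0.0
```

Run:
```python
from h import *
s=env.observe();print(s['position'],s['grip_width'],s['time_s'],s['ft_force'])
im=env.get_image('wrist')[80:400,120:440,::-1];a=env.get_image('side')[240:330,180:300,::-1]
cv2.imwrite('pics/w4.png',np.hstack([cv2.resize(im,(390,390)),cv2.resize(a,(390,390)[:1]+(292,),interpolation=cv2.INTER_CUBIC) if 0 else cv2.copyMakeBorder(cv2.resize(a,(400,300),interpolation=cv2.INTER_CUBIC),0,90,0,0,cv2.BORDER_CONSTANT)]))
```

```text
[ 0.5571 -0.2847  0.1083] 0.05388483119437346 9.675 [ 0.2284 -0.9418  0.1541]
```

View pics/w4.png

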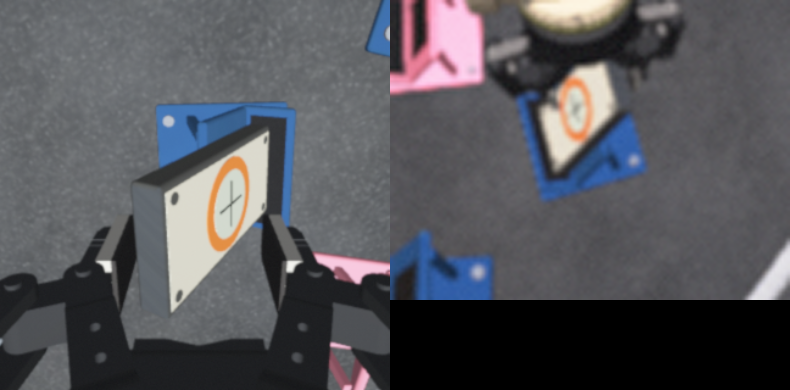

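The plate leans on the backrest with the ringed face toward the front and up. The ring is at (230,200) in the wrist crop and (575,108) in the side crop. I'll open wide, centre and retreat upward.

>>> {"name": "jog_arm", "arguments": {
  "hand": [0.065,0.075,0.085,0.085,0.085],
  "travel": [
    [0.001,0.002,0],
    [0.002,0.004,0],
    [0.002,0.004,0],
    [0,0,0],
    [0,0,0]
  ],
  "yaw": [0,0,0,0,0]
}}

```text
time_s: 10.4
position: [0.562, -0.275, 0.1083]
tool_rot: [[0.866, -0.5, 0.0], [-0.5, -0.866, -0.0], [0.0, 0.0, -1.0]]
ft_force: [0.0, 0.1, -1.0]
grip_width: 0.0849
gripper_force: 0.0
```

>>> {"name": "jog_arm", "arguments": {
  "hand": [0.085,0.085,0.085,0.085,0.085],
  "travel": [
    [0,0,0.02],
    [0,0,0.03],
    [0,0,0.04],
    [0,0,0.04],
    [0,0,0]
  ],
  "yaw": [0,0,0,0,0]
}}

```text
time_s: 11.02
position: [0.5627, -0.2756, 0.2417]
tool_rot: [[0.866, -0.5, 0.005], [-0.5, -0.866, -0.004], [0.007, 0.001, -1.0]]
ft_force: [-0.9, -0.3, -0.6]
grip_width: 0.0848
gripper_force: 0.0
```

Run:
```python
from h import *
s=env.observe();print(s['position'],s['tool_rot'],s['time_s'],s['ft_force'])
im=env.get_image('wrist')[...,::-1];cv2.imwrite('pics/w5.png',cv2.resize(im,(784,588),interpolation=cv2.INTER_CUBIC))
```

```text
[ 0.5627 -0.2756  0.2417] [[ 0.8662 -0.4997  0.0052]
 [-0.4997 -0.8662 -0.004 ]
 [ 0.0065  0.0008 -1.    ]] 11.025 [-0.9407 -0.3049 -0.6231]
```

View pics/w5.png

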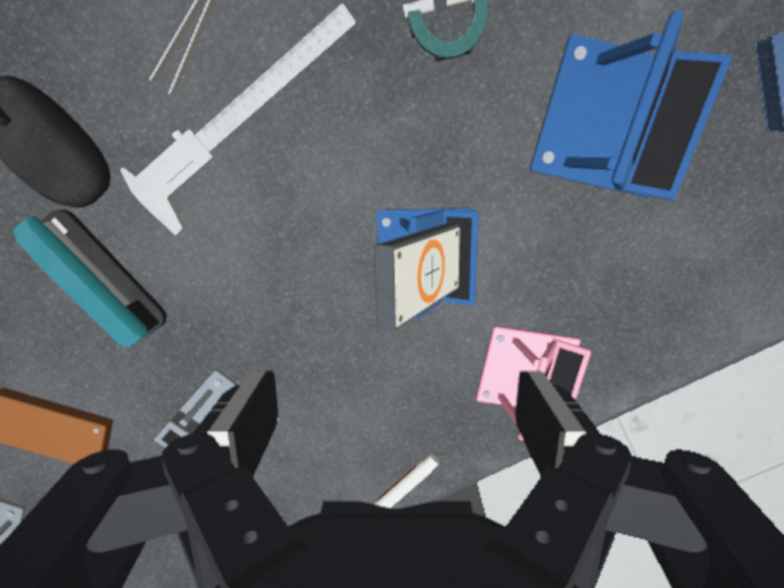

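The wrist view shows the plate on the blue stand, ring at (431,270). The face's lower edge is (461,227)–(460,287), its upper edge (393,248)–(396,326), and the ledge front (478,212)–(476,303).

Run:
```python
from h import *
s=env.observe();R=s['tool_rot'];p=s['position']
def t(nm,z,*pts):
    q=[onz('wrist',(x/1.4,y/1.4),z) for x,y in pts];v=[R.T@(a-p) for a in q];m=(v[0]+v[1])/2
    print(nm,'len',np.linalg.norm(q[0]-q[1]),'width mid',m[0],'back',-m[1],'skew',np.degrees(np.arctan2(v[0][1]-v[1][1],v[0][0]-v[1][0])))
t('ledge',.032,(478,212),(476,303));t('face bottom',.025,(461,227),(460,287));t('face top',.120,(393,248),(396,326))
```

```text
ledge len 0.07588923227076821 width mid 0.002344227192132415 back -0.06731463265535587 skew -2.098912045138366
face bottom len 0.051008462437434184 width mid 0.001941144668134184 back -0.0548973673525945 skew -1.712509287047386
face top len 0.04996101607559189 width mid 0.0038730965612043325 back -0.00023991592516330582 skew -2.02402725614185
```

The lower edge is 12.4 mm from the ledge front (12.1 ideal) and the face runs 54.7 mm horizontally (55 ideal). Skew against the ledge is under 1° and it is centred within 2 mm, so it is seated and I'll hand in.

```bash
python3 -c "
from rig import env
print(env.close_job())"
```

```text
the job is handed in; nothing more can be done
None
```

The face-down plate is now on the small blue stand, ringed face up and by my measurements squarely seated; plate_b was left alone, and I handed the job in at about 11 s, with no verdict returned.

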